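Lift the sieve out of the brush-washing pot with the hook

ROBOT

A 7-joint arm with a two-finger parallel gripper is mounted at the origin on the work surface. World frame = base frame: x ahead of the robot, y to its left, z up, the work surface at z = 0. Lengths are in mm, angles in rad, forces in N, time in s.
With the tool pointing down it reaches from about 425 to 1025 mm from the base axis. Payload 9.4 kg.
Tool frame: the origin (TCP) lies midway between the tips of the shut fingers; the grasp point (between the pads) lies 19 mm behind it; z points along the fingers, y is the direction in which the jaws open and shut (so a half turn about z gives the same grasp; the last joint's range is limited). The gripper opens to 85 mm and grips with 20 to 120 N. Pads are 22 mm wide; open, the fingers measure 114 mm over their backs; the gripper's body (76 mm by 85 mm) begins 54 mm behind the grasp point. The pads swing forward as they close: fully open they stand 13 mm farther back than shut.
Start: joints at [-1.408, 0.599, -0.003, 1.599, 0.002, 0.943, -0.08], TCP at [172.198, 704.253, 231.275] pointing down, gripper open.
Joint ranges: [-2.57, 2.57], [-0.35, 1.97], [-1.29, 1.29], [0.11, 2.56], [-1.05, 4.19], [0.11, 1.86], [-2.63, 2.63]. Speed limits (rad/s): [2.22, 2.22, 3.01, 3.01, 3.14, 3.14, 3.14].

INTERFACE

Orientations are given as [roll, pitch, yaw] about the fixed x, y, z axes, in that order (R = Rz(yaw) Ry(pitch) Rx(roll)).
In Python, from workcell import * gives the robot as it stands. The module is installed in compiled form; this text tells all that it offers. Calls block until the motion is done:
- move_pose(position, orientation): joint-space move of the TCP to a pose.
- line_to(position, orientation=None, rate=150, until_force=None): straight line of the TCP; orientation=None keeps the orientation; rate is the mean speed in mm/s. With until_force (N) it stops when the force on the tool has changed by that much, and returns True; else False.
- move_joints(angles): joint-space move.
- command_gripper(opening, f_grip=None): finger opening in mm; f_grip is the grip in N (None keeps the last); returns when the fingers have stopped.
- wait(seconds).
- solve_ik(position, orientation): joint angles nearest the present ones, or None.
- sense(): the state.
- snapshot(name): name is "scene" or "top" or "wrist"; returns a dict with "img" (480x640x3 uint8, red, green, blue), "fx", "fy", "cx", "cy" (pixels), "cam_to_world" (4x4, takes a point from camera to world coordinates); the wrist camera has in their place "hand_eye" (4x4, takes a point from camera to tool coordinates, whose origin is the TCP and whose axes are the flange's). Camera axes: x right, y up, looking along -z (the intrinsics and any distortion apply to the point x, -y, -z); pixel columns grow to the right and rows downward; lengths in mm; the calibration is good to about 2 mm. A picture is of the moment at which its call begins: read the wrist's pose just before it. There is no depth.
A pose or a line that the arm cannot do raises MotionError and nothing moves.
- close_job(): hands the job in, once; it reports no verdict.
Trained networks look in a picture, given as the dict that the camera call returned (one of the last four; its "shot" number tells which), for a name from the list of things; names that differ only in an ending like _2 or _b are one class to them, and where a whole thing is asked for, a point or a joint stands for the part that bears it (a point fixed in the world has none). Each returns a list of dicts, best first, with "conf" (0 to 1); they miss things now and then, are a little off and sometimes report something else, mostly with a low value. They report only what shows in the picture. A call takes as long as a camera call. They do not tell look-alikes from the thing itself.
- spot_in(picture, target): "uv" ([column, row] in pixels, amid what is visible of it).
- cut_out(picture, target): "region" (480x640 bool, what is visible of it) and "uv" ([column, row] in pixels, amid what is visible of it).
The state is a dict: "time_s": time; "joints": joint angles; "joint_velocities": joint speeds; "tau": joint torques, N m; "tcp_pos": TCP position; "eef_rot": TCP orientation; "contact_force": force on the tool from outside, world axes, zero at the start; "ft_torque": the same for the moment, N m; "grip_width": finger opening in mm.
Only numpy, scipy, OpenCV 4.12 (cv2) and the standard library are available. Lean on these libraries where they do the work, as an engineer would, in place of code of your own. Each camera call takes 0.05 s, during which the arm holds its last target. There are 200 camera calls.

TASK

Take the hook from its stand, catch the loop of the sieve that lies deep in the brush-washing pot, draw the sieve out and set it down upright inside the white drip tray, lowering it on the hook until it stands (no dropping). Touch the sieve only with the hook. Then unhook and hang the hook back in the fork of its stand by its collar, and let go.

Things in the scene. Friction and masses are not known exactly. Their poses are not given: they have to be found in the camera images.
- hook: Hook tool hanging upright. Origin: centre of its square wooden handle, 20 x 20 mm, 60 tall; z up. Below origin: steel collar 56 wide at 30-36 mm; 6 mm rod straight down to 140 mm; then an open J towards the tool's own -x: V bottom (bar centre) at x = -13, 150 mm down; free tip at x = -28, its top end 125 mm down. Lowest point 153 mm down.
- sieve: Loose sieve: brass dish 80 mm wide, 8 high, with a rigid upright steel loop. Origin: underside centre, z up. Loop: arch of 5 mm wire in its y-z plane, legs at y = +-30, wire peak 60 mm above origin; reach through along x. Lies within 5 mm of centre on the floor (4 mm up) of a fixed aluminium pot, inside diameter 112, rim 115 mm above table. An identical pot is empty.
- stand: Fixed plywood hook stand with a level steel fork. Origin: on the table under the fork's middle. Fork top 145 mm up; two prongs along x (20 wide, 8 thick) beside a 28 mm gap, open at the -x end (x = -35, robot side), closed at x = 40. The hook hangs with its rod at x = y = 0, collar on the prongs, hook origin 181 mm up, axes as the stand's. Raise it a little and slide it to -x.
- tray: Fixed white plastic drip tray, 190 x 190 mm, open on top, walls 5 mm thick and 14 mm high, floor 5 mm thick. Origin: centre of its underside, on the table; x and y along its sides, z up.
Not all that is in view belongs to the job. Leave any blue, orange or purple look-alike of the hook alone.

How it is judged:
By the outcome, as a careful person would: the job done as asked, in the order asked, and still so for the second after the job is handed in, with the robot touching nothing.
It also fails if it takes over 64 s, if anything falls off the work surface, if the arm or the gripper's body presses on something with over 40 N, if the wrist force passes 120 N, or if a joint passes its speed limit or range.

## Working session

There is one attempt and no reset: what is moved stays moved. The work goes in short steps, each a Python script; the robot and the scene stay as the last script left them, time stands still between calls to the robot, and variables do not carry over. Pictures are saved under pics/ and viewed, about 8 in all and at most 12, crops included, and the job is handed in when it is done.

```bash
mkdir -p pics
python3 - <<'E'
from workcell import *
import cv2,numpy as np
ims=[]
for n in("scene","top"):
    s=snapshot(n); ims.append(s["img"])
    print(n,s["fx"],s["fy"],s["cx"],s["cy"],np.round(s["cam_to_world"],3).tolist(),[k for k in s])
    for t in("hook","sieve","stand","tray"):
        print(t,[(np.round(d["uv"],1).tolist(),round(d["conf"],2)) for d in spot_in(s,t)])
    cv2.imwrite(f"pics/{n}0.png",s["img"][:,:,::-1])
print(sense())
E
```

```text
scene 434.7941543355823 434.7941543355823 323.33768580083625 235.9063665441589 [[-0.884, -0.338, 0.322, 852.489], [0.467, -0.631, 0.62, 600.972], [-0.006, 0.698, 0.716, 973.188], [0.0, 0.0, 0.0, 1.0]] ['img', 'fx', 'fy', 'cx', 'cy', 'cam_to_world', 'shot']
hook [([305.7, 195.5], 0.83), ([255.3, 200.8], 0.81), ([370.0, 235.2], 0.8), ([385.4, 315.0], 0.61), ([235.8, 174.7], 0.47)]
sieve []
stand [([255.4, 236.3], 0.6)]
tray [([394.7, 419.7], 0.63)]
top 452.14697001620567 452.14697001620567 320.2348184658705 230.47371247553812 [[-0.003, 0.995, -0.101, 339.866], [-1.0, -0.005, -0.021, -149.944], [-0.021, 0.101, 0.995, 1226.201], [0.0, 0.0, 0.0, 1.0]] ['img', 'fx', 'fy', 'cx', 'cy', 'cam_to_world', 'shot']
hook [([333.6, 286.0], 0.89), ([511.6, 196.3], 0.83), ([236.4, 248.2], 0.76), ([436.1, 257.9], 0.7), ([403.2, 173.0], 0.59)]
sieve [([308.2, 204.2], 0.6)]
stand [([389.8, 181.2], 0.6)]
tray [([157.2, 202.6], 0.68)]
{'time_s': 0.5, 'joints': array([-1.40772029,  0.59933605, -0.00248861,  1.59942288,  0.00179456,
        0.94294454, -0.07978823]), 'joint_velocities': array([ 0.0005273 , -0.00121251, -0.0008323 ,  0.00011384,  0.000593  ,
       -0.0015054 , -0.00058644]), 'tau': array([-6.81407200e-04, -7.75558519e+01,  1.56253137e+00, -2.58177030e+01,
        1.24404862e-02,  2.57606553e-03,  1.65137254e-05]), 'tcp_pos': array([172.18424531, 704.22571261, 231.24064926]), 'eef_rot': array([-3.14148820e+00,  5.69013977e-05,  2.90183755e+00]), 'contact_force': array([-0.48903539, -0.37643518, -0.91173106]), 'ft_torque': array([-0.03728802, -0.0654632 , -0.01637852]), 'grip_width': 85.4205641088043}
```

View pics/scene0.png

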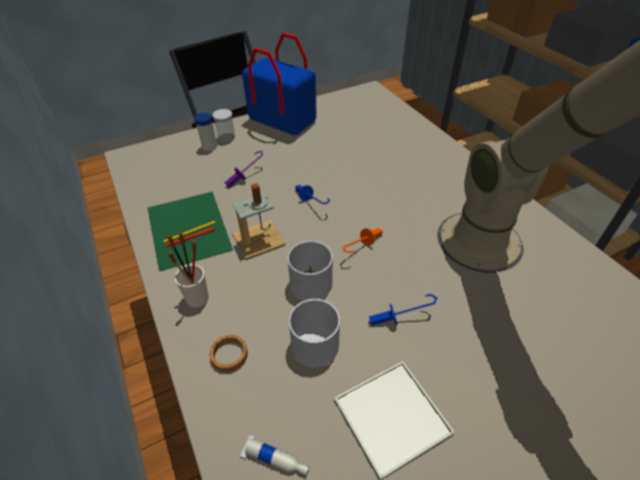

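View pics/top0.png

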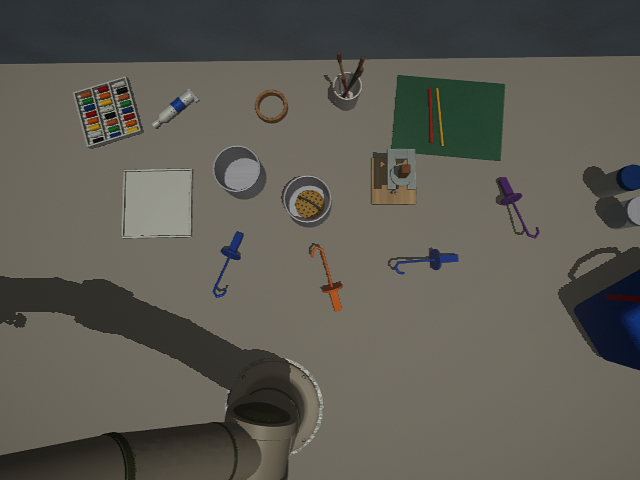

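Candidates for the hook, all by class:
- Brown handle in the fork: scene (255,195), top (404,170).
- Blue: scene (400,312) and (310,193), top (230,263) and (425,260).
- Orange: scene (365,238), top (328,275).
- Purple: scene (242,172), top (515,205).

The brown one hanging in the stand fits the description. The sieve is in the pot at top (308,203), and the other pot at (238,170) is empty.

```bash
cat > h.py <<'E'
from workcell import *
import cv2,numpy as np
from scipy.spatial.transform import Rotation as Ro
def T_of(s,pose=None):
    if "cam_to_world" in s: return np.array(s["cam_to_world"])
    T=np.eye(4);T[:3,:3]=Ro.from_euler("xyz",pose["eef_rot"]).as_matrix();T[:3,3]=pose["tcp_pos"]
    return T@np.array(s["hand_eye"])
def wsnap():
    p=sense(); s=dict(snapshot("wrist")); return s,T_of(s,p)
def ray(s,T,uv):
    K=np.array([[s["fx"],0,s["cx"]],[0,s["fy"],s["cy"]],[0,0,1.]])
    d=np.array(s.get("dist",s.get("distortion",np.zeros(5))),float)
    x,y=cv2.undistortPoints(np.array([[uv]],float),K,d)[0,0]
    v=T[:3,:3]@np.array([x,-y,-1.]); return T[:3,3],v/np.linalg.norm(v)
def at_z(s,T,uv,z):
    o,v=ray(s,T,uv); return o+v*(z-o[2])/v[2]
def tri(rays):
    A=sum(np.eye(3)-np.outer(v,v) for o,v in rays);b=sum((np.eye(3)-np.outer(v,v))@o for o,v in rays)
    X=np.linalg.solve(A,b); return X,max(np.linalg.norm((np.eye(3)-np.outer(v,v))@(X-o)) for o,v in rays)
def proj(s,T,X):
    c=np.linalg.inv(T)@np.append(X,1); return np.array([s["cx"]+s["fx"]*c[0]/-c[2],s["cy"]+s["fy"]*c[1]/c[2]])
E
python3 - <<'E'
from h import *
a=snapshot("scene");b=snapshot("top");Ta,Tb=T_of(a),T_of(b)
for n,u,v in(("hook",(257,193),(404,170)),("tray",(394.7,419.7),(157.2,202.6)),("sievepot rim",(310,257),(307,197))):
    print(n,tri([ray(a,Ta,u),ray(b,Tb,v)]))
for uv,z in(((308,204),10),((404,170),205),((157.2,202.6),5)): print(at_z(b,Tb,uv,z))
s,T=wsnap();print({k:v for k,v in s.items() if k!="img"})
E
```

```text
hook (array([ 584.79421109, -323.06557026,  183.22851412]), np.float64(3.129059226627547))
tray (array([542.26182145, 331.20285755,  -5.49205016]), np.float64(4.195830036803923))
sievepot rim (array([535.07070264, -92.5097051 , 114.18997173]), np.float64(2.6212579557681))
[536.49891851 -91.37563998  10.        ]
[ 582.42962189 -321.07086844  205.        ]
[543.80520889 324.49346988   5.        ]
{'fx': 361.6106033584196, 'fy': 361.6106033584196, 'cx': 323.9116728451736, 'cy': 239.54609293558, 'hand_eye': array([[ 6.66886271e-04,  9.44687705e-01,  3.27970570e-01,
         8.46768448e+01],
       [ 9.99999760e-01, -6.91548184e-04, -4.14337274e-05,
        -8.02216920e-01],
       [ 1.87665520e-04,  3.27970519e-01, -9.44687940e-01,
        -1.42469307e+02],
       [ 0.00000000e+00,  0.00000000e+00,  0.00000000e+00,
         1.00000000e+00]]), 'shot': 5}
```

Run:
```python
from h import *
np.set_printoptions(precision=2,suppress=True)
for yaw in(0,np.pi/2,np.pi,-np.pi/2):
    for P in((560,-321,350),(536,-91,380),(543,326,330)):
        print(round(yaw,1),P,solve_ik(P,[np.pi,0,yaw]))
```

```text
0 (560, -321, 350) [-0.15  0.53  0.95  1.69 -0.47  1.17 -0.65]
0 (536, -91, 380) [-0.7   0.36  1.08  1.86 -0.35  1.13 -1.07]
0 (543, 326, 330) [-1.17  0.5   0.84  1.74 -0.41  1.09 -1.77]
1.6 (560, -321, 350) [-0.05  0.47  0.75  1.68 -0.35  1.12  0.8 ]
1.6 (536, -91, 380) [-0.52  0.28  0.76  1.85 -0.22  1.09  0.33]
1.6 (543, 326, 330) [-0.91  0.42  0.41  1.72 -0.19  1.04 -0.44]
3.1 (560, -321, 350) [-0.15  0.54  0.95  1.69 -0.47  1.17  2.49]
3.1 (536, -91, 380) [-0.38  0.25  0.57  1.85 -0.15  1.08  1.82]
3.1 (543, 326, 330) [-0.63  0.4   0.01  1.71 -0.    1.04  0.94]
-1.6 (560, -321, 350) [-0.22  0.61  1.12  1.69 -0.58  1.22 -2.1 ]
-1.6 (536, -91, 380) [-0.73  0.38  1.13  1.86 -0.38  1.14 -2.6 ]
-1.6 (543, 326, 330) [-0.33  0.43 -0.43  1.69  0.2   1.07  2.31]
```

Run:
```python
from h import *
import pickle
P=[(( 536,-91,380),np.pi/2),((500,-91,380),np.pi/2),((570,-300,370),np.pi/2),((540,-340,370),np.pi/2)]
out=[];ims=[]
for p,y in P:
    move_pose(p,[np.pi,0,y]); wait(.15)
    s,T=wsnap()
    for t in("sieve","hook","stand"):
        print(len(out),t,[(np.round(d["uv"],1).tolist(),round(d["conf"],2)) for d in spot_in(s,t)])
    out.append((s,T));ims.append(s["img"])
pickle.dump(out,open("w.pkl","wb"))
g=np.vstack([np.hstack(ims[:2]),np.hstack(ims[2:])])
cv2.imwrite("pics/w4.png",cv2.resize(g,(800,600),interpolation=cv2.INTER_AREA)[:,:,::-1])
print(sense()["time_s"],sense()["contact_force"])
```

```text
0 sieve [([321.4, 177.0], 0.62)]
0 hook [([358.9, 384.3], 0.88), ([229.5, 17.0], 0.69), ([168.3, 223.9], 0.65), ([234.0, 380.7], 0.56)]
0 stand [([370.3, 332.1], 0.83)]
1 sieve [([350.2, 178.5], 0.93)]
1 hook [([393.0, 383.0], 0.79), ([260.3, 16.8], 0.72), ([192.0, 222.6], 0.66), ([250.4, 377.4], 0.59)]
1 stand [([391.1, 330.2], 0.94)]
2 sieve [([293.0, 18.0], 0.8)]
2 hook [([107.7, 61.6], 0.83), ([311.4, 380.7], 0.8), ([334.7, 226.4], 0.68), ([194.9, 268.0], 0.58)]
2 stand [([357.1, 193.5], 0.83)]
3 sieve []
3 hook [([332.0, 358.8], 0.74), ([367.9, 186.5], 0.71), ([211.3, 241.0], 0.63)]
3 stand [([377.7, 157.8], 0.55)]
6.625 [-0.01045049  0.80486417 -0.28126301]
```

View pics/w4.png

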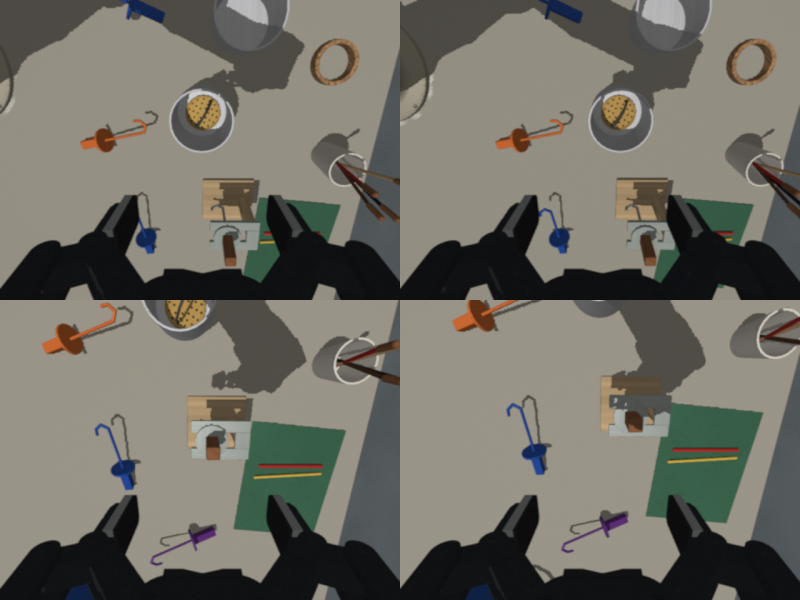

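The 2x2 montage of the wrist views shows the sieve in the pot at about (203,112) and the brown handle in the grey fork at (213,447) and (635,422). The fork opens left, which is -x. Next I'll look at close crops.

Run:
```python
from h import *
import pickle
o=pickle.load(open("w.pkl","rb"))
def crop(i,x,y,w=133,h=100): 
    c=cv2.resize(o[i][0]["img"][y:y+h,x:x+w],(400,300),interpolation=cv2.INTER_CUBIC); return cv2.convertScaleAbs(c,alpha=1.3)
g=np.vstack([np.hstack([crop(0,260,140),crop(1,290,140)]),np.hstack([crop(2,290,160),crop(3,310,130)])])
cv2.imwrite("pics/crop.png",g[:,:,::-1])
```

```text
(no output)
```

View pics/crop.png

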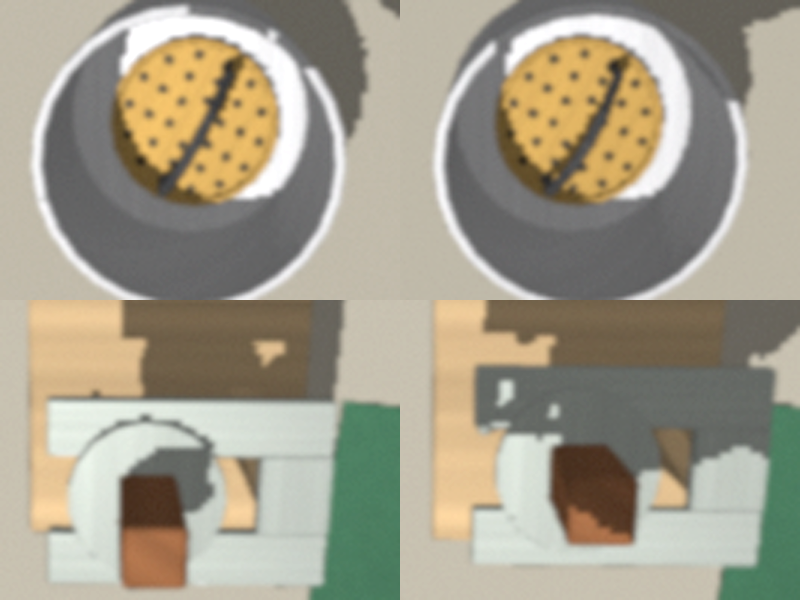

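```bash
cat > fit.py <<'E'
from h import *
import pickle
np.set_printoptions(precision=2,suppress=True)
o=pickle.load(open("w.pkl","rb"))
off=[(260,140),(290,140),(290,160),(310,130)];k=400/133
def px(i,u,v): # montage px -> image px
    return (off[i][0]+(u-400*(i%2)+.5)/k-.5, off[i][1]+(v-300*(i//2)+.5)/3-.5)
R=lambda i,u,v:ray(*o[i],px(i,u,v)); Z=lambda i,u,v,z:at_z(*o[i],px(i,u,v),z)
if __name__=="__main__":
    print("dish tri",tri([R(0,196.5,120),R(1,581,120.5)]),Z(0,196.5,120,12),Z(1,581,120.5,12))
    for i,pts in((0,((233,62),(165,190))),(1,((616,65),(548,190)))):
        a,b=[Z(i,*p,12) for p in pts]; print("loop",a,b,np.linalg.norm(a-b),"ydir deg",np.degrees(np.arctan2(*(a-b)[1::-1])))
    print("handle top tri",tri([R(2,154,558),R(3,602,510)]),Z(2,154,558,211),Z(3,602,510,211))
    print("fork corner tri",tri([R(2,335,402),R(3,775,369)]),tri([R(2,48,583),R(3,472,562)]))
    for i,pts in((2,((48,402),(335,402),(325,585),(48,583))),(3,((476,367),(775,369),(760,567),(472,562)))):
        c=np.array([Z(i,*p,145) for p in pts])[:,:2]
        print("fork",c.tolist(),np.degrees(np.arctan2(*(c[1]-c[0])[::-1])),np.degrees(np.arctan2(*(c[2]-c[3])[::-1])),"left mid",(c[0]+c[3])/2,"w",np.linalg.norm(c[0]-c[3]))
E
python3 fit.py
```

```text
dish tri (array([537.48, -94.45,  12.81]), np.float64(0.2240246791910698)) [537.48 -94.36  12.  ] [537.54 -94.81  12.  ]
loop [554.27 -67.46  12.  ] [ 522.45 -128.09   12.  ] 68.47185961381933 ydir deg 62.308769597293725
loop [553.09 -69.04  12.  ] [ 522.52 -128.33   12.  ] 66.70498352576058 ydir deg 62.727144264057586
handle top tri (array([ 585.39, -323.92,  211.95]), np.float64(0.17868364423330907)) [ 585.58 -324.38  211.  ] [ 585.38 -324.03  211.  ]
fork corner tri (array([ 650.26, -291.44,  144.05]), np.float64(0.05607987723185242)) (array([ 550.74, -356.97,  148.05]), np.float64(0.16452412198588484))
fork [[551.5981619547881, -291.5107319856374], [650.0101875804481, -291.2039275471303], [651.3111541978833, -358.74768494391736], [550.712987425916, -358.2662853414407]] 0.17862189505202414 -0.2741794987651792 left mid [ 551.16 -324.89] w 66.76142177774578
fork [[551.3137103014428, -290.8992846243086], [650.0285122320647, -291.37761901626664], [651.6896126932622, -359.3679518046006], [550.6966769538943, -357.71298363105177]] -0.2776313867831817 -0.9388201717193003 left mid [ 551.01 -324.31] w 66.81654813828426
```

```bash
cat > fit2.py <<'E'
from fit import *
from scipy.optimize import minimize
def arch(x,y,a,n=60,peak=57.5):
    t=np.linspace(0,np.pi,n); s=30*np.cos(t); h=(peak-30)+30*np.sin(t)
    return np.array([[x-np.sin(a)*u,y+np.cos(a)*u,4+w] for u,w in zip(s,h)])
G=[cv2.GaussianBlur(cv2.cvtColor(o[i][0]["img"],cv2.COLOR_RGB2GRAY),(0,0),1).astype(np.float32) for i in(0,1)]
def cost(p):
    c=0
    for i in(0,1):
        q=np.array([proj(*o[i],X) for X in arch(*p)],np.float32)
        c+=cv2.remap(G[i],q[:,:1].copy(),q[:,1:].copy(),cv2.INTER_LINEAR).mean()
    return c
best=min((minimize(cost,[537.5+dx,-94.5,np.radians(a)],method="Nelder-Mead",options=dict(initial_simplex=[[537.5+dx,-94.5,np.radians(a)],[540.5+dx,-94.5,np.radians(a)],[537.5+dx,-91.5,np.radians(a)],[537.5+dx,-94.5,np.radians(a+5)]])) for a in(-33,-28,-23) for dx in(-3,3)),key=lambda r:r.fun)
print("loop fit x,y,yaw",best.x[:2],np.degrees(best.x[2]),best.fun)
print("rim centre",Z(0,190,156,115),Z(1,591,156,115))
E
python3 fit2.py
python3 - <<'E'
from h import *
x,y=586,-324.4; q=[np.pi,0,np.pi/2]
command_gripper(85)
move_pose([x,y,260],q); line_to([x,y,165],rate=100)
command_gripper(15,70); s=sense(); print("grip",s["grip_width"],s["tcp_pos"],s["contact_force"])
line_to([x,y,172],rate=40); line_to([x-80,y,172],rate=80); line_to([x-80,y,284])
s=sense(); print(s["grip_width"],s["contact_force"],s["time_s"],s["tcp_pos"])
w,T=wsnap(); a=snapshot("scene")["img"]
cv2.imwrite("pics/g.png",np.hstack([cv2.resize(w["img"],(400,300)),cv2.resize(a[100:400,120:520],(400,300))])[:,:,::-1])
E
```

```text
loop fit x,y,yaw [536.53 -94.5 ] -30.76168908551344 121.19766235351562
rim centre [534.73 -90.36 115.  ] [534.16 -90.59 115.  ]
grip 18.946772954356028 [ 586.09656786 -324.51462092  165.27449461] [-0.33118643  0.06645188  4.04810295]
18.746570067873982 [ 0.17524036  0.0244613  -0.82179991] 11.475 [ 505.76923463 -323.87336339  283.2055687 ]
```

View pics/g.png

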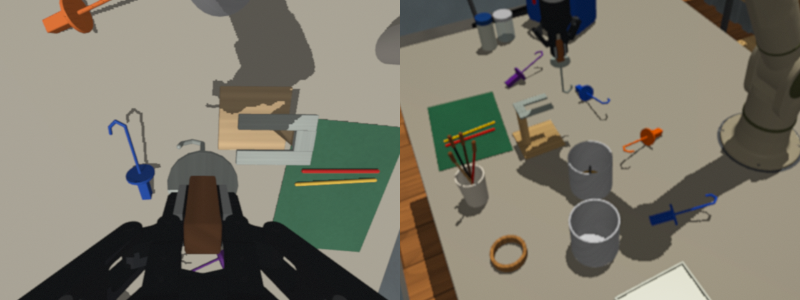

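Run:
```python
from h import *
a=np.radians(-29.7); u=np.array([np.cos(a),np.sin(a)]); S=np.array([537,-94.5]); q=[np.pi,0,np.pi/2+a]
P=lambda d,z:[*(S+d*u),z]
move_pose(P(38,284),q); wait(.2); f0=sense()["contact_force"]
hit=line_to(P(38,156),rate=80,until_force=6); print("down hit",hit,sense()["tcp_pos"],sense()["contact_force"]-f0)
if not hit:
    hit=line_to(P(13,156),rate=50,until_force=6); print("in hit",hit,sense()["tcp_pos"],sense()["contact_force"]-f0)
    if not hit:
        line_to(P(13,212),rate=60); wait(.2); print("up",sense()["contact_force"]-f0)
print(sense()["time_s"])
w,T=wsnap(); b=snapshot("scene")["img"]
cv2.imwrite("pics/c.png",np.hstack([cv2.resize(w["img"],(400,300)),cv2.resize(b[180:330,210:410],(400,300),interpolation=cv2.INTER_CUBIC)])[:,:,::-1])
```

```text
down hit False [ 570.20907913 -113.31471462  156.38323471] [ 0.35174219  0.06679621 -0.9568905 ]
in hit False [ 548.48580488 -100.84602074  156.1634224 ] [ 0.05039082  0.05929291 -0.78278068]
up [-0.47637813 -0.33012853 -2.20027519]
16.3417
```

View pics/c.png

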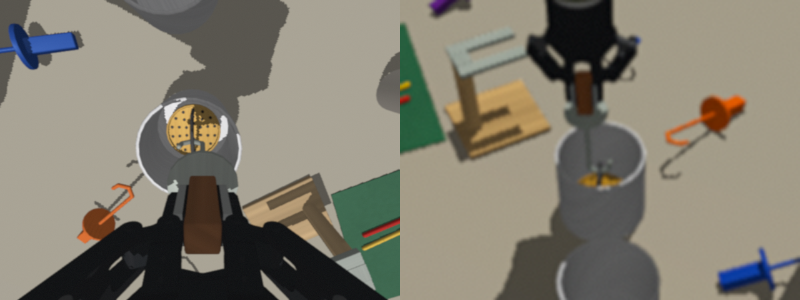

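Run:
```python
from h import *
a=np.radians(-29.7); u=np.array([np.cos(a),np.sin(a)]); q=[np.pi,0,np.pi/2+a]
C=np.array([534.5,-90.5])+13*u; B=np.array([543,326])+13*u
line_to([*C,218],rate=40); line_to([*C,345],rate=90); wait(.2); print(sense()["contact_force"],sense()["grip_width"])
im=snapshot("scene")["img"][130:355,190:490]
line_to([*B,345],rate=130); wait(.6); print(sense()["contact_force"],sense()["time_s"],sense()["joints"])
w,T=wsnap()
cv2.imwrite("pics/d.png",np.hstack([cv2.resize(im,(400,300),interpolation=cv2.INTER_CUBIC),cv2.resize(w["img"],(400,300))])[:,:,::-1])
s=snapshot("top"); m=cut_out(s,"tray")[0]; ys,xs=np.nonzero(m["region"]); 
r=cv2.minAreaRect(np.column_stack([xs,ys]).astype(np.float32)); print(r,at_z(s,T_of(s),r[0],14),m["conf"])
```

```text
[ 0.43857657 -0.29221135 -2.34529867] 19.1723465508111
[-0.82217752  0.4411745  -2.49333496] 22.55 [-1.24895345  0.57344216  1.05851587  1.70953707 -0.53646697  1.18145168
 -0.56442892]
((157.0, 203.0), (68.0, 70.0), 90.0) [541.1994567  321.51041592  14.        ] 0.68
```

View pics/d.png

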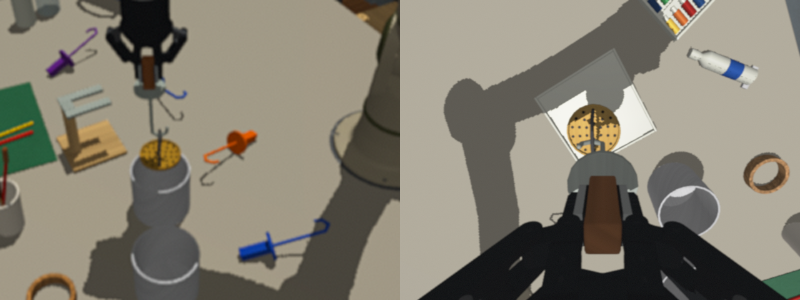

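Run:
```python
from h import *
a=np.radians(-29.7); u=np.array([np.cos(a),np.sin(a)]); A=np.array([542,323])
P=lambda d,z:[*(A+d*u),z]
line_to(P(13,345),rate=60); line_to(P(13,205),rate=80); wait(.3); line_to(P(13,180),rate=15)
print("f",sense()["contact_force"]); line_to(P(13,159),rate=40); wait(.1); f0=sense()["contact_force"];print("f",f0,sense()["tcp_pos"],sense()["time_s"])
b=snapshot("scene")["img"]; w,T=wsnap()
hit=line_to(P(40,159),rate=40,until_force=4); print("hit",hit,sense()["contact_force"]-f0,sense()["tcp_pos"],sense()["time_s"])
c=snapshot("scene")["img"]
f=lambda i:cv2.resize(i[330:480,290:490],(400,300),interpolation=cv2.INTER_CUBIC)
cv2.imwrite("pics/e.png",np.hstack([f(b),f(c)])[:,:,::-1])
```

```text
f [ 0.14104631  0.04686211 -0.82478709]
f [ 0.23065349  0.84745044 -0.52434539] [553.48295905 316.53924452 159.21607573] 27.7417
hit False [-1.68232218 -0.88191949 -0.85441808] [576.56987017 303.25543498 158.8711961 ] 28.6667
```

View pics/e.png

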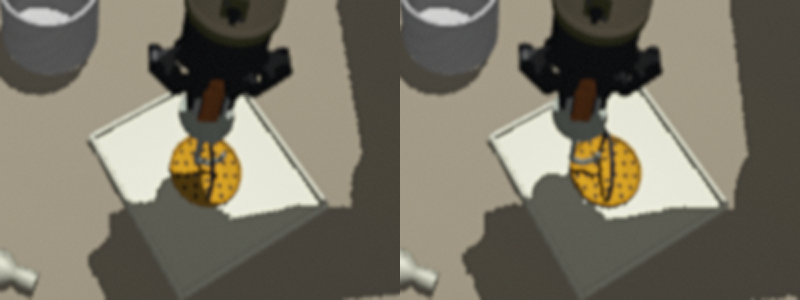

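Run:
```python
from h import *
a=np.radians(-29.7); u=np.array([np.cos(a),np.sin(a)]); A=np.array([542,323])
P=lambda d,z:[*(A+d*u),z]
hit=line_to(P(40,225),rate=60,until_force=4); print("hit",hit,sense()["contact_force"])
if not hit:
    line_to(P(40,310),rate=150)
    b=snapshot("scene")["img"]
    q=[np.pi,0,np.pi/2]
    line_to([506,-324.4,310],q,rate=170)
    line_to([506,-324.4,172],rate=120); wait(.2)
    print(sense()["tcp_pos"],sense()["eef_rot"],sense()["grip_width"],sense()["time_s"])
    c=snapshot("scene")["img"]; w,T=wsnap()
    cv2.imwrite("pics/f.png",np.vstack([np.hstack([cv2.resize(b[330:480,290:490],(400,300)),cv2.resize(c[150:300,190:390],(400,300),interpolation=cv2.INTER_CUBIC)]),np.hstack([cv2.resize(w["img"],(400,300)),cv2.resize(c[330:480,290:490],(400,300))])])[:,:,::-1])
```

```text
hit False [-0.38907206  0.99967938 -0.77232351]
[ 506.24727403 -324.48437902  172.53014661] [3.14072402e+00 3.02680749e-04 1.57100768e+00] 19.52424239495226 36.1
```

View pics/f.png

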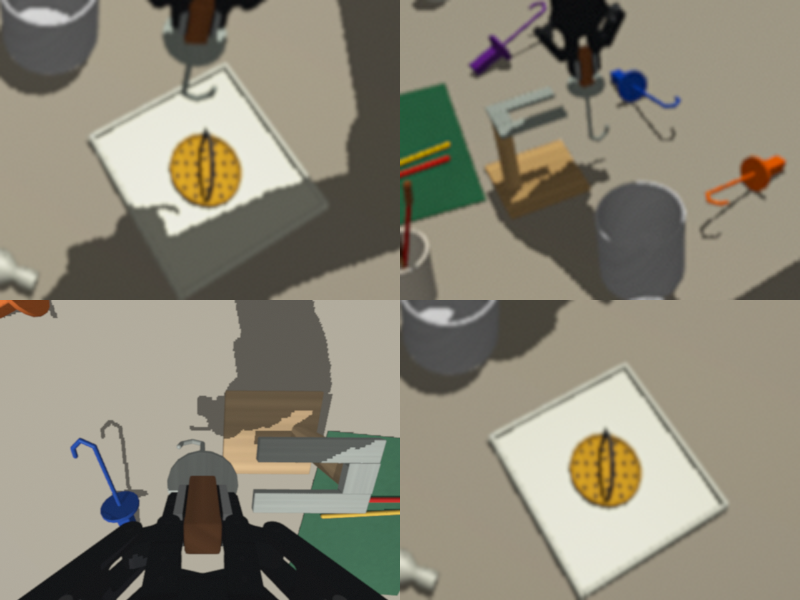

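The sieve stands upright in the tray at (605,470). The hook is straight in the grip, level with the fork gap at about (200,470) and to its left. I'll hang it now.

Run:
```python
from h import *
x,y=586,-324.4
f0=sense()["contact_force"]
hit=line_to([x,y,172],rate=60,until_force=8); print("slide hit",hit,sense()["tcp_pos"])
if not hit:
    h=line_to([x,y,163],rate=15,until_force=3); print("seat",h,sense()["tcp_pos"],sense()["contact_force"]-f0)
    command_gripper(85); wait(.2); line_to([x,y,300],rate=120); line_to([x-60,y+90,330]); wait(.3)
    print(sense()["time_s"],sense()["grip_width"],sense()["contact_force"])
    c=snapshot("scene"); w,T=wsnap()
    for t in("hook","sieve"): print(t,[(np.round(d["uv"]).tolist(),round(d["conf"],2)) for d in spot_in(c,t)])
    b=c["img"]
    cv2.imwrite("pics/z.png",np.vstack([np.hstack([cv2.resize(b[330:480,290:490],(400,300)),cv2.resize(b[150:300,190:390],(400,300),interpolation=cv2.INTER_CUBIC)]),np.hstack([cv2.resize(w["img"],(400,300)),cv2.resize(b,(400,300))])])[:,:,::-1])
```

```text
slide hit False [ 585.57913436 -324.51900749  172.07881294]
seat True [ 585.95638792 -324.36759705  165.25979898] [0.85253355 1.92701163 6.97438845]
41.4917 85.0825823118986 [-0.53807642  0.02843073 -0.66021878]
hook [([378.0, 318.0], 0.98), ([304.0, 192.0], 0.77), ([371.0, 233.0], 0.75), ([235.0, 180.0], 0.69), ([254.0, 197.0], 0.57)]
sieve [([392.0, 412.0], 0.8)]
```

View pics/z.png

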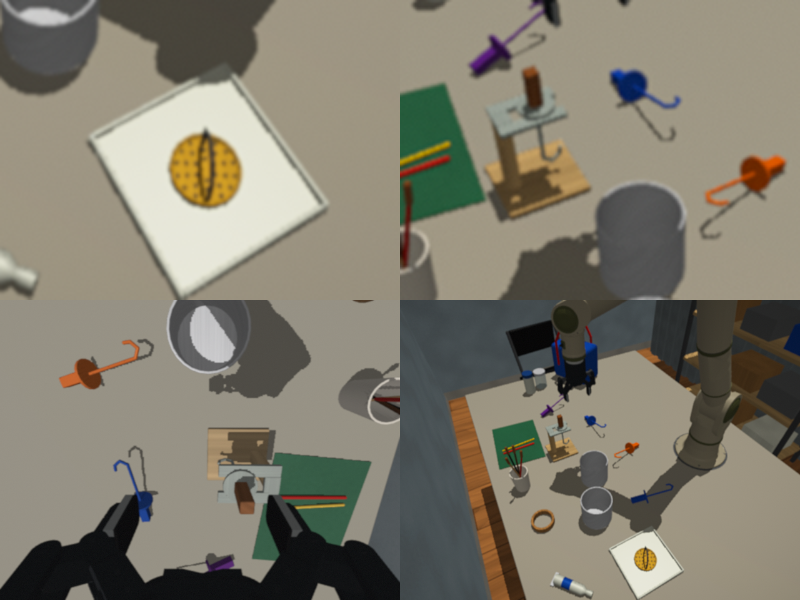

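The hook hangs upright in the fork by its collar at (533,90). The sieve stands upright in the tray at (205,170), and the gripper is clear of everything.

```bash
python3 -c "
from workcell import *
print(close_job())"
```

```text
the job is handed in; nothing more can be done
None
```

The job is done and handed in. I took the brown-handled hook from its stand, caught the sieve's loop and drew the sieve out of the pot. I then lowered it on the hook into the white tray, unhooked it, hung the hook back in the fork and let go.

- **Sieve:** the last pictures show it standing upright near the tray's centre. It did not move when I withdrew the hook.
- **Hook:** it hangs by its collar in the fork. The collar seated at TCP z 165.3, the same height as at pick-up, and the gripper is open and well clear.
- **Time and forces:** I used about 41.5 s of the 64 s. Every force I read was under 10 N.
- **Measurement differences:** the two estimates of the loop's direction differed by about 3°, so I used a value between them. The tray's centre came out within about 10 mm across estimates. Neither mattered for the fit, and no check failed.

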